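# Gauge the blind bore of a wafer chuck

## Robot

A 6-joint arm with a two-finger parallel gripper is mounted at the origin on the work surface; the furniture and walls round the work are solid. World frame = base frame: x ahead of the robot, y to its left, z up, the work surface at z = 0. Lengths are in mm, angles in degrees, forces in N, time in s.
With the tool pointing down it reaches from about 300 to 850 mm from the base axis. Payload 4.2 kg.
Tool frame: the origin (TCP) lies on the centre line of the jaws, within the pads' length; the fingertips stand 14 mm ahead of it and the grasp point (between the pads) lies 5 mm behind it; z points along the fingers, y is the line along which they close (so a half turn about z gives the same grasp; the last joint's range is limited). The gripper opens to 91 mm and grips with 3 to 60 N. Pads are 32 mm wide; open, the fingers measure 118 mm over their backs; the gripper's body (76 mm by 178 mm) begins 60 mm behind the grasp point.
Start: joints at [-78.151, 18.312, 89.639, -0, 72.044, -1.146], TCP at [129.297, -560.289, 227.976] pointing down, gripper open.
Joint ranges: [-177.97, 177.97], [-48.28, 115.42], [12.27, 149.76], [-77.06, 257.06], [2.81, 150.46], [-146.56, 146.56]. Speed limits (degrees/s): [147.25, 147.25, 180, 180, 180, 180].

## Interface

Orientations are given as [roll, pitch, yaw] about the fixed x, y, z axes, in that order (R = Rz(yaw) Ry(pitch) Rx(roll)).
In Python, from workcell import env gives the robot as it stands.
- The arm moves only by the tool arm_command, never from a script. Its argument "motion" is a list of rows, each an object with "offset": the shift along the tool's x, y, z in m, a list of three; "spin": the turn about the tool's z in rad. In form: [{"offset": [tx, ty, tz], "spin": spin}, ...]. A call has 1 to 5 rows; each row shifts and turns the commanded pose from where the row before left it, along the tool's axes as they then stand; what a row does not reach is not made up. A row lasts 1/8 s, in which the tool goes at most 62.5 mm and 10.7 degrees, less where a joint would pass 70% of its speed; a pose out of reach is approached as far as the arm can. A call with a gripper value outside its range is refused whole. "jaw" is the finger opening in m, from 0 to 0.0912, set as the call begins (left out, the last holds). The fingers move at their own pace and stop on an object; "newtons" is the grip in N (left out, the last holds). Time passes only in rows, so rows that do not move let the fingers close. It gives the time, the measured TCP pose, the force, the opening and the grip force at its end, in the units of the state.
- env.state(): the state, without advancing time (a new reading comes with each control period).
- env.grab_frame(name): name is "scene" or "top" or "wrist"; returns (picture, depth): 384x512x3 uint8, blue, green, red; 384x512 float32, mm along the optical axis (not along the pixel's ray), 0 where there is no reading.
- env.camera_model(name): a dict with "fx", "fy", "cx", "cy" (pixels), "k1" (the pictures are not rectified: a ray, as slopes to the right and down, at radius r is drawn at 1 + k1 r^2 times it, then the intrinsics apply), "eye" and "rotation" of the camera in the world; the wrist camera has in their place "hand_eye" (4x4, takes a point from camera to tool coordinates, whose origin is the TCP and whose axes are the flange's). Camera axes: x right, y down, z forward; pixel columns grow to the right and rows downward; lengths in mm; the calibration is good to about 2 mm. A picture is of the moment at which its call begins: read the wrist's pose just before it. camera_model takes no time and is no camera call.
- env.job_done(): hands the job in; it is judged then, once.
Trained networks look in the newest picture that a camera, given by its name, has taken for a name from the list of things; names that differ only in an ending like _2 or _b are one class to them, and where a whole thing is asked for, a point or a joint stands for the part that bears it (a point fixed in the world has none). Each returns a list of dicts, best first, with "score" (0 to 1); they miss things now and then, are a little off and sometimes report something else, mostly with a low value. They report only what shows in the picture. A call takes as long as a camera call.
- env.boxes_of(camera, target): "bbox" ([left, top, right, bottom] in pixels, round what is visible of it).
- env.pinpoint(camera, target): "location" ([column, row] in pixels: a listed point, or the origin of a listed thing).
The state is a dict: "time_s": time; "qpos": joint angles; "qvel": joint speeds; "effort": joint torques, N m; "ee_pos": TCP position; "ee_rot": TCP orientation; "force": force on the tool from outside, world axes, zero at the start; "torque": the same for the moment, N m; "gripper_width": finger opening in mm; "gripper_force": force on a finger pad.
Only numpy, scipy, OpenCV 4.12 (cv2) and the standard library are available. Lean on these libraries where they do the work, as an engineer would, in place of code of your own. Each camera call takes 0.05 s, during which the arm holds its last target. There are 200 camera calls.

## Task

Check the centre bore of the black wafer chuck with the depth gauge: take the gauge from its white stand by the red knob, and lower its brass rod into the black chuck's bore until the steel stop disc lies flat on the chuck's face and the rod, pushed on down through the disc, bottoms out. Hold it there for about a second, then let go and leave the gauge standing in the bore like that.

Things in the scene. Friction and masses are not known exactly. Their poses are not given: they have to be found in the camera images.
- gauge: the depth gauge's loose round steel stop disc, 64 mm in diameter, 6 mm thick with a 22 mm hub 6 mm high on it; origin at the centre of its underside, z up. The brass rod slides upright through it, held by 2 N of friction: it stays where put, about 3 N pushes it slowly. The gauge, 0.13 kg, starts with the disc on top of a fixed white stand (block 70 x 70 x 45 mm), the rod hanging in its socket.
- gauge_knob (a point): the centre of the gauge's red knob, an upright round cylinder 28 mm in diameter and 32 mm high, fixed to the top of the brass rod: the place to grip, from above at any yaw. This point lies 86 mm above the rod tip, the knob's lower face 70 mm above it. z up.
- gauge_tip (a point): the lower end of the gauge's brass rod (14 mm in diameter, chamfered), on its axis, z up. At the start it sticks out 18 to 26 mm below the underside of the stop disc; it can be pushed out to 52 mm. The stand's socket is 38 mm wide and 30 mm deep.
- bore_mouth (a point): the centre of the bore's mouth, on the flat upper face of the black chuck: an upright black cylinder 104 mm in diameter and 55 mm high, fixed to the bench. The bore is upright, 38 mm in diameter and 40 mm deep with a closed flat floor. A silver chuck of the same shape stands near by, in either order, and is not to be gauged. z up.

How it is judged:
By the outcome, as a careful person would: the job done as asked, in the order asked, and still so for the second after the job is handed in, with the robot touching nothing.
It also fails if it takes over 35 s, if anything falls off the work surface, if the arm or the gripper's body presses on something with over 40 N, if the wrist force passes 120 N, or if a joint passes its speed limit or range.

## Working session

There is one attempt and no reset: what is moved stays moved. The work goes in short steps, Python scripts to look and compute and a tool call to move; the robot and the scene stay as the last step left them, time stands still between calls to the robot, and variables do not carry over. Pictures are saved under pics/ and viewed, at most 10 in all, crops included, and the job is handed in when it is done.

Besides the shell and the picture viewer there is one more tool, called after "Call:" as name([rows], argument=value, ...), one row to a line, values as JSON. arm_command: Moves the arm, as the interface text tells. Its arguments: {"type":"object","properties":{"motion":{"type":"array"},"jaw":{"type":"number"},"newtons":{"type":"number"}},"required":["motion"]}

```bash
mkdir -p pics
cat > h.py <<'E'
import numpy as np, cv2
from scipy.spatial.transform import Rotation as R
from workcell import env
def pose(s=None):
    s=s or env.state(); T=np.eye(4); T[:3,:3]=R.from_euler('xyz',s['ee_rot'],degrees=True).as_matrix(); T[:3,3]=s['ee_pos']; return T
def cam(name,T=None):
    m=env.camera_model(name)
    if name=='wrist': C=T@np.array(m['hand_eye'])
    else:
        C=np.eye(4); C[:3,:3]=m['rotation']; C[:3,3]=m['eye']
    return m,C
def slopes(m,uv):
    K=np.array([[m['fx'],0,m['cx']],[0,m['fy'],m['cy']],[0,0,1.]])
    return cv2.undistortPoints(np.array(uv,float).reshape(-1,1,2),K,np.array([m['k1'],0,0,0.])).reshape(-1,2)
def at_z(name,uv,z,T=None):
    m,C=cam(name,T); s=slopes(m,uv); d=np.c_[s,np.ones(len(s))]@C[:3,:3].T
    return C[:3,3]+d*((z-C[2,3])/d[:,2])[:,None]
def at_depth(name,uv,dep,T=None):
    m,C=cam(name,T); s=slopes(m,uv); return (np.c_[s,np.ones(len(s))]*np.array(dep).reshape(-1,1))@C[:3,:3].T+C[:3,3]
E
python3 - <<'E'
from h import *
s=env.state(); print(s)
for c in ['top','scene']:
    p,d=env.grab_frame(c); cv2.imwrite(f'pics/{c}0.png',p); np.save(f'pics/{c}d.npy',d)
    for t in ['gauge','gauge_knob','bore_mouth']:
        for q in env.pinpoint(c,t)[:3]:
            u,v=q['location']; dd=d[int(round(v)),int(round(u))]
            print(c,t,round(q['score'],2),np.round([u,v],1),dd,at_depth(c,[[u,v]],[dd]).round(1), at_z(c,[[u,v]],55).round(1))
E
```

```text
{'time_s': 0.0, 'qpos': array([-7.81518676e+01,  1.83516586e+01,  8.97062635e+01, -2.77933013e-03,
        7.20446175e+01, -1.14452688e+00]), 'qvel': array([ 0.02900755,  0.05158038,  0.03796119,  0.04444641,  0.01174931,
       -0.0574096 ]), 'effort': array([ 9.79617471e-04, -4.12456262e+01, -2.31968611e+01,  7.29539269e-02,
        4.57691553e-02, -1.24837643e-04]), 'ee_pos': array([ 129.17534452, -559.80466389,  227.12106011]), 'ee_rot': array([-1.79897428e+02,  5.93732477e-04,  1.29935190e+01]), 'force': array([ 0.06701091, -0.04769874,  0.23684883]), 'torque': array([-0.01813715,  0.00536076, -0.07756119]), 'gripper_force': 0.0, 'gripper_width': 91.2465046241266}
top gauge 0.82 [339.5 178.6] 916.75714 [[-117746.2 -118141.2 -117087.8]] [[-603.4 -998.5   55. ]]
top gauge_knob 0.46 [340.2 177. ] 916.0817 [[-117953.2 -118348.2 -117294.7]] [[-603.4 -998.5   55. ]]
top bore_mouth 0.87 [239.6 202.1] 1028.1394 [[-86292.  -86687.1 -85633.6]] [[-603.4 -998.5   55. ]]
scene gauge 0.69 [190.1 264.2] 940.73486 [[73304.  71731.6 72915.3]] [[  443.8 -1128.7    55. ]]
scene gauge_knob 0.73 [183.3 243.1] 898.38275 [[71741.7 70169.2 71352.9]] [[  443.8 -1128.7    55. ]]
scene bore_mouth 0.8 [274.7 206.8] 1108.0671 [[60073.4 58500.9 59684.6]] [[  443.8 -1128.7    55. ]]
```

```bash
python3 - <<'E'
from h import *
m=env.camera_model('top'); print(m)
E
sed -i "s/C\[:3,:3\]=m\['rotation'\];/r=np.array(m['rotation'],float); C[:3,:3]=r if r.shape==(3,3) else R.from_euler('xyz',r,degrees=True).as_matrix();/" h.py
python3 - <<'E'
from h import *
for c,L in {'top':[('gauge',339.5,178.6,916.8),('knob',340.2,177,916.1),('bore',239.6,202.1,1028.1)],'scene':[('gauge',190.1,264.2,940.7),('knob',183.3,243.1,898.4),('bore',274.7,206.8,1108.1)]}.items():
    for n,u,v,dd in L: print(c,n,at_depth(c,[[u,v]],[dd]).round(1),at_z(c,[[u,v]],55).round(1),at_z(c,[[u,v]],110).round(1))
a=np.hstack([cv2.imread('pics/top0.png'),cv2.imread('pics/scene0.png')]); cv2.imwrite('pics/a.png',cv2.resize(a,(800,300),interpolation=cv2.INTER_AREA))
E
```

```text
{'fx': 392.480218385332, 'fy': 392.480218385332, 'cx': 255.52521878643455, 'cy': 191.35173754001275, 'k1': -0.11171863842099795, 'eye': array([ 381.44514705,  -13.58344606, 1039.86700155]), 'rotation': array([-173.99599409,    1.07591209,  -91.39268314])}
top gauge [[ 502.7 -196.7  127.7]] [[ 512.4 -211.3   55. ]] [[ 505.1 -200.2  110. ]]
top knob [[ 506.3 -198.3  128.7]] [[ 516.4 -213.3   55. ]] [[ 508.9 -202.1  110. ]]
top bore [[462.4  45.4  15.4]] [[459.3  43.2  55. ]] [[455.  40. 110.]]
scene gauge [[ 519.5 -203.4   54.2]] [[ 520.2 -203.7   55. ]] [[ 569.2 -221.5  110. ]]
scene knob [[ 519.2 -210.9  118.1]] [[ 457.3 -189.2   55. ]] [[ 511.2 -208.1  110. ]]
scene bore [[447.5  54.3  37.2]] [[464.8  42.2  55. ]] [[518.1   5.  110. ]]
```

View pics/a.png

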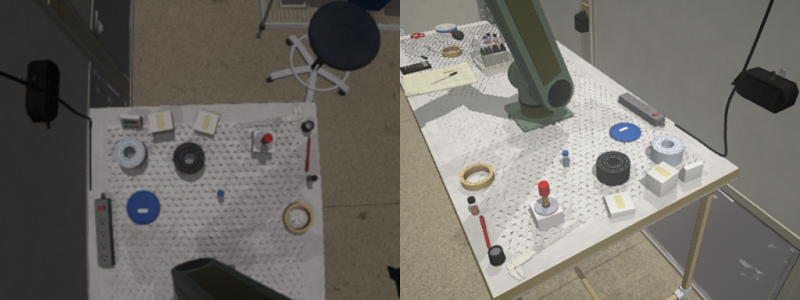

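Call:
arm_command([
  {"offset": [0.045,-0.026,0],"spin": 0},
  {"offset": [0.045,-0.026,0],"spin": 0},
  {"offset": [0.045,-0.026,0],"spin": 0},
  {"offset": [0.045,-0.026,0],"spin": 0},
  {"offset": [0.045,-0.026,0],"spin": 0},
], jaw=0.0912, newtons=25)

```text
time_s: 1.02
ee_pos: [320.4, -381.8, 228.1]
ee_rot: [180.0, -0.0, 13.0]
force: [0.3, 0.2, 0.7]
gripper_width: 91.2
gripper_force: 0.0
```

Call:
arm_command([
  {"offset": [0.045,-0.026,0],"spin": 0},
  {"offset": [0.045,-0.026,0],"spin": 0},
  {"offset": [0.045,-0.026,0],"spin": 0},
  {"offset": [0.02,-0.01,0],"spin": 0},
  {"offset": [0,0,0],"spin": 0},
])

```text
time_s: 1.65
ee_pos: [451.5, -261.4, 227.9]
ee_rot: [180.0, 0.0, 13.2]
force: [-0.8, 0.4, 0.8]
gripper_width: 91.1
gripper_force: 0.0
```

```bash
cat > look.py <<'E'
from h import *
import sys
s=env.state(); T=pose(s); p,d=env.grab_frame('wrist'); cv2.imwrite(f'pics/{sys.argv[1]}.png',p); np.save('pics/wd.npy',d); np.save('pics/wT.npy',T)
print(s['time_s'],s['ee_pos'],s['ee_rot'],s['force'],s['gripper_width']); print(env.camera_model('wrist')['hand_eye'].round(2))
for t in sys.argv[2:]:
    for q in env.pinpoint('wrist',t)[:2]:
        u,v=q['location']; dd=d[int(round(v)),int(round(u))]
        print(t,round(q['score'],2),np.round([u,v],1),dd,at_depth('wrist',[[u,v]],[dd],T).round(1),[at_z('wrist',[[u,v]],z,T)[0,:2].round(1) for z in(55,109)])
E
python3 look.py w1 gauge gauge_knob
```

```text
1.65 [ 451.46320862 -261.44426893  227.87034834] [1.79993206e+02 3.25362512e-03 1.31590555e+01] [-0.76096316  0.39525105  0.80090354] 91.06789080250549
[[   0.     -0.96   -0.3    84.22]
 [   1.      0.      0.     -0.31]
 [  -0.     -0.3     0.96 -156.07]
 [   0.      0.      0.      1.  ]]
gauge 0.7 [218.9 113. ] 248.62622 [[ 514.1 -214.3  127.5]] [array([ 508.6, -206.5]), array([ 512.7, -212.3])]
gauge_knob 0.58 [207.9 119.6] 251.47185 [[ 506.5 -206.1  126.2]] [array([ 499.1, -196.2]), array([ 504.7, -203.7])]
```

View pics/w1.png

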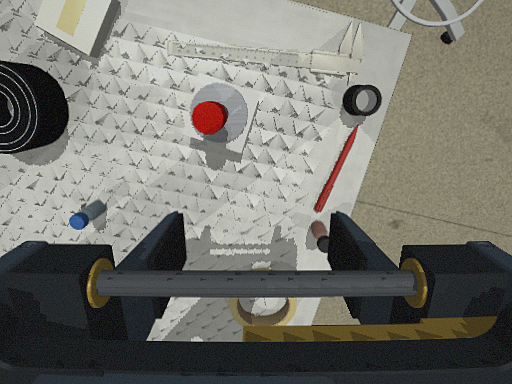

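The knob's red top is at about (209,118), over the steel disc at (219,113); the black chuck is at left (15,108). I'll fit the knob top by colour and depth.

```bash
cat > knob.py <<'E'
from h import *
def knob(p,d,T):
    p=p.astype(int); m=(p[...,2]>110)&(p[...,1]<50)&(p[...,0]<50)&(d>0)
    v,u=np.nonzero(m); P=at_depth('wrist',np.c_[u,v],d[m],T)
    zt=np.percentile(P[:,2][P[:,2]>60],90); Q=P[abs(P[:,2]-zt)<4]; (c,r)=cv2.minEnclosingCircle(Q[:,:2].astype(np.float32)); return Q.mean(0),np.array(c),r,zt
if __name__=='__main__':
    T=np.load('pics/wT.npy'); print(knob(cv2.imread('pics/w1.png'),np.load('pics/wd.npy'),T))
    q=np.array([506,-206,228.])-T[:3,3]; print((T[:3,:3].T@q).round(1))
E
python3 knob.py
```

```text
(array([ 508.13425354, -205.44681249,  126.82324349]), array([ 507.99069214, -205.07603455]), 13.58949089050293, np.float64(127.68891013946991))
[ 65.7 -41.6  -0.1]
```

Call:
arm_command([
  {"offset": [0.034,-0.021,0.02],"spin": 0},
  {"offset": [0.034,-0.021,0.02],"spin": 0},
  {"offset": [0,0,0.03],"spin": 0},
  {"offset": [0,0,0.03],"spin": 0},
  {"offset": [0,0,0.022],"spin": 0},
])

```text
time_s: 2.42
ee_pos: [506.2, -207.1, 104.7]
ee_rot: [-180.0, 0.1, 12.9]
force: [0.0, 0.1, -0.2]
gripper_width: 91.2
gripper_force: 0.0
```

Call:
arm_command([
  {"offset": [0,0,0],"spin": 0},
  {"offset": [0,0,0],"spin": 0},
  {"offset": [0,0,0],"spin": 0},
  {"offset": [0,0,0],"spin": 0},
  {"offset": [0,0,0],"spin": 0},
], jaw=0.02, newtons=25)

```text
time_s: 3.05
ee_pos: [507.5, -206.3, 106.4]
ee_rot: [180.0, -0.0, 13.0]
force: [-0.2, -0.3, 0.7]
gripper_width: 44.0
gripper_force: 0.0
```

Call:
arm_command([
  {"offset": [0,0,0],"spin": 0},
  {"offset": [0,0,0],"spin": 0},
  {"offset": [0,0,0],"spin": 0},
  {"offset": [0,0,0],"spin": 0},
])

```text
time_s: 3.55
ee_pos: [507.3, -206.1, 105.9]
ee_rot: [-180.0, 0.0, 13.0]
force: [0.3, 0.7, 0.7]
gripper_width: 27.4
gripper_force: 25.0
```

Call:
arm_command([
  {"offset": [0,0,-0.015],"spin": 0},
  {"offset": [0,0,-0.025],"spin": 0},
  {"offset": [0,0,-0.03],"spin": 0},
  {"offset": [0,0,-0.02],"spin": 0},
  {"offset": [0,0,0],"spin": 0},
])

```text
time_s: 4.18
ee_pos: [508.4, -206.8, 198.2]
ee_rot: [179.8, -0.2, 13.0]
force: [0.6, 0.7, -1.6]
gripper_width: 27.3
gripper_force: 25.0
```

Call:
arm_command([
  {"offset": [-0.01,-0.035,0],"spin": 0},
  {"offset": [-0.012,-0.05,0],"spin": 0},
  {"offset": [-0.012,-0.05,0],"spin": 0},
  {"offset": [-0.012,-0.05,0],"spin": 0},
  {"offset": [-0.008,-0.04,0],"spin": 0},
])

```text
time_s: 4.8
ee_pos: [402.3, 2.3, 195.2]
ee_rot: [-180.0, 0.1, 13.0]
force: [-0.4, 0.5, -1.4]
gripper_width: 27.6
gripper_force: 25.0
```

Call:
arm_command([
  {"offset": [-0.004,-0.027,0],"spin": 0},
  {"offset": [0,0,0],"spin": 0},
  {"offset": [0,0,0],"spin": 0},
])

```text
time_s: 5.18
ee_pos: [394.3, 25.8, 195.6]
ee_rot: [180.0, 0.0, 13.0]
force: [0.1, 0.6, -2.3]
gripper_width: 27.2
gripper_force: 25.0
```

```bash
python3 look.py w2 bore_mouth gauge gauge_tip
```

```text
5.175 [394.34956598  25.78061375 195.63421595] [1.79963301e+02 2.30372254e-02 1.30047607e+01] [ 0.07181656  0.59342781 -2.30649906] 27.20764005130695
[[   0.     -0.96   -0.3    84.21]
 [   1.      0.      0.     -0.31]
 [  -0.     -0.3     0.96 -156.07]
 [   0.      0.      0.      1.  ]]
gauge 0.72 [255.8 209.4] 212.06633 [[401.6  28.  153.4]] [array([364.5,  19.5]), array([384.8,  24.1])]
gauge_tip 0.58 [254.4 253.3] 150.86852 [[402.2  28.8 217.3]] [array([312.6,   9.1]), array([342.4,  15.7])]
```

View pics/w2.png

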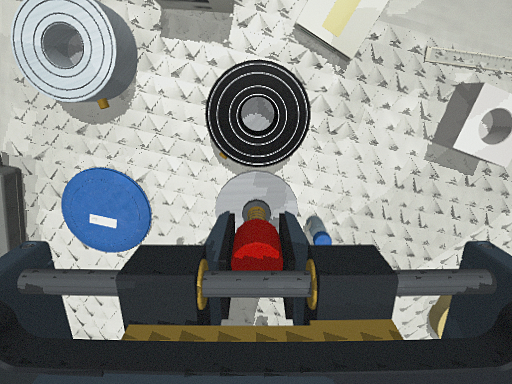

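Black chuck's bore is at about (258,114), centred in its white rings; the gauge is hanging upright in the jaws with disc at (256,195). Fitting the bore with depth.

Run:
```python
from h import *
T=np.load('pics/wT.npy'); d=np.load('pics/wd.npy')
v,u=np.mgrid[30:190,180:340]; v=v.ravel();u=u.ravel(); D=d[v,u]; k=D>0
P=at_depth('wrist',np.c_[u,v][k],D[k],T)
f=P[(P[:,2]>49)&(P[:,2]<60)&(np.hypot(*(P[:,:2]-[462,43]).T)<70)]
print('face z',np.median(f[:,2]),cv2.minEnclosingCircle(f[:,:2].astype(np.float32)),len(f))
q=at_z('wrist',[[258,114]],55,T)[0]; print('bore px',q)
b=P[(P[:,2]<30)&(P[:,2]>5)&(np.hypot(*(P[:,:2]-q[:2]).T)<25)]; print('floor',np.median(b[:,2]),b.mean(0),len(b))
# disc points
v,u=np.mgrid[165:235,205:305]; v=v.ravel();u=u.ravel(); D=d[v,u]; k=D>0
P=at_depth('wrist',np.c_[u,v][k],D[k],T); z=P[:,2]; print(np.histogram(z,bins=np.arange(100,160,5)))
g=P[(z>134)&(z<145)]; h=(g-T[:3,3])@T[:3,:3]; print('disc tool',h.min(0),h.max(0),np.median(z[(z>130)&(z<150)]))
```

```text
face z 54.309100063593746 ((459.8590087890625, 39.8443603515625), 52.34912109375) 7783
bore px [461.66250183  39.73902851  55.        ]
floor 15.080033421236749 [459.38299872  39.71543389  15.68238244] 1043
(array([   0,    0,    0,    0,    0,    0,    1,  942, 1910,  270,   47]), array([100, 105, 110, 115, 120, 125, 130, 135, 140, 145, 150, 155]))
disc tool [-18.4626923  -31.93351092  50.65654004] [32.39297905 31.18310592 60.57423003] 140.35730679759413
```

Call:
arm_command([
  {"offset": [0.022,0,0],"spin": 0},
  {"offset": [0.03,0.001,0],"spin": 0},
  {"offset": [0.015,0,0],"spin": 0},
  {"offset": [0,0,0.01],"spin": 0},
  {"offset": [0,0,0.02],"spin": 0},
])

```text
time_s: 6.0
ee_pos: [459.0, 40.1, 165.3]
ee_rot: [180.0, 0.0, 13.0]
force: [-0.7, -0.1, -2.4]
gripper_width: 27.4
gripper_force: 25.0
```

Call:
arm_command([
  {"offset": [0,0,0.012],"spin": 0},
  {"offset": [0,0,0.012],"spin": 0},
  {"offset": [0,0,0.01],"spin": 0},
  {"offset": [0,0,0.006],"spin": 0},
  {"offset": [0,0,0.002],"spin": 0},
])

```text
time_s: 6.62
ee_pos: [459.7, 40.4, 123.7]
ee_rot: [180.0, 0.0, 13.0]
force: [0.0, -0.1, -1.3]
gripper_width: 27.2
gripper_force: 25.0
```

```bash
python3 look.py w3 bore_mouth gauge
python3 - <<'E'
from h import *
p,d=env.grab_frame('scene'); a=cv2.resize(p[120:300,190:350],(480,540)); b=cv2.imread('pics/w3.png')
cv2.imwrite('pics/c3.png',np.hstack([a[:384*540//540][:384],b])[:,:800] if 0 else cv2.resize(np.hstack([cv2.resize(a,(341,384)),b]),(800,360)))
E
```

```text
6.625 [459.66632401  40.38808489 123.67874215] [1.79996151e+02 1.37338751e-02 1.29986260e+01] [ 0.03206265 -0.06387992 -1.33535357] 27.24268743970178
[[   0.     -0.96   -0.3    84.21]
 [   1.      0.      0.     -0.31]
 [  -0.     -0.3     0.96 -156.07]
 [   0.      0.      0.      1.  ]]
bore_mouth 0.34 [252.8 256.5] 152.21883 [[465.1  43.7 144.6]] [array([414.3,  33.1]), array([444.9,  39.5])]
gauge 0.97 [258.5 210.7] 209.87451 [[467.3  40.7  83.8]] [array([456.3,  38. ]), array([476.8,  43.2])]
```

View pics/c3.png

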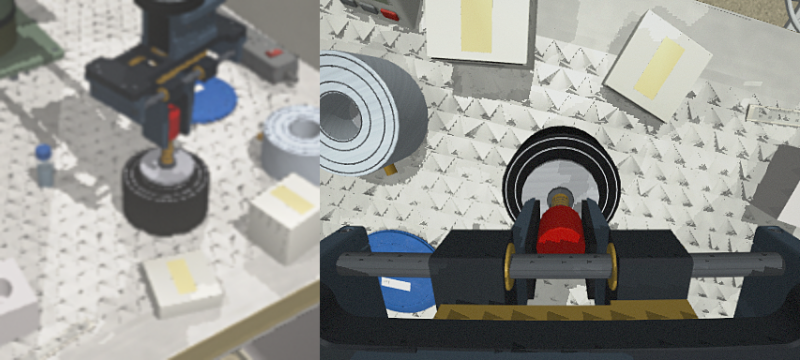

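The disc is concentric over the black chuck, just above its face, with the rod inside the bore. I'll push down slowly, watching the force.

Call:
arm_command([
  {"offset": [0,0,0.003],"spin": 0},
  {"offset": [0,0,0.003],"spin": 0},
  {"offset": [0,0,0.003],"spin": 0},
  {"offset": [0,0,0.002],"spin": 0},
  {"offset": [0,0,0.002],"spin": 0},
])

```text
time_s: 7.45
ee_pos: [459.7, 40.4, 111.0]
ee_rot: [-180.0, -0.0, 13.0]
force: [-1.4, 0.7, 1.2]
gripper_width: 27.2
gripper_force: 25.0
```

Call:
arm_command([
  {"offset": [0,0,0.002],"spin": 0},
  {"offset": [0,0,0.002],"spin": 0},
  {"offset": [0,0,0.002],"spin": 0},
  {"offset": [0,0,0.002],"spin": 0},
  {"offset": [0,0,0.001],"spin": 0},
])

```text
time_s: 8.07
ee_pos: [459.7, 40.4, 101.8]
ee_rot: [-180.0, -0.0, 13.0]
force: [-0.5, 1.8, 0.9]
gripper_width: 27.7
gripper_force: 25.0
```

Call:
arm_command([
  {"offset": [0,0,0.001],"spin": 0},
  {"offset": [0,0,0.001],"spin": 0},
  {"offset": [0,0,0.001],"spin": 0},
  {"offset": [0,0,0.0005],"spin": 0},
])

```text
time_s: 8.57
ee_pos: [459.7, 40.4, 98.4]
ee_rot: [-180.0, 0.0, 13.0]
force: [-0.6, 1.6, 0.5]
gripper_width: 27.4
gripper_force: 25.0
```

Call:
arm_command([
  {"offset": [0,0,0.0007],"spin": 0},
  {"offset": [0,0,0.0007],"spin": 0},
])

```text
time_s: 8.82
ee_pos: [459.7, 40.4, 97.0]
ee_rot: [-180.0, -0.0, 13.0]
force: [-0.1, 1.3, 1.3]
gripper_width: 27.6
gripper_force: 25.0
```

Call:
arm_command([
  {"offset": [0,0,0.0007],"spin": 0},
  {"offset": [0,0,0.0007],"spin": 0},
])

```text
time_s: 9.07
ee_pos: [459.7, 40.4, 95.6]
ee_rot: [180.0, -0.0, 13.0]
force: [0.1, 2.2, 0.8]
gripper_width: 27.4
gripper_force: 25.0
```

Call:
arm_command([
  {"offset": [0,0,0.0007],"spin": 0},
  {"offset": [0,0,0.0007],"spin": 0},
])

```text
time_s: 9.32
ee_pos: [460.1, 40.4, 95.0]
ee_rot: [180.0, -0.1, 13.0]
force: [-1.7, 1.3, 11.2]
gripper_width: 27.3
gripper_force: 25.0
```

Call:
arm_command([
  {"offset": [0,0,0.0007],"spin": 0},
  {"offset": [0,0,0.0007],"spin": 0},
])

```text
time_s: 9.57
ee_pos: [460.6, 40.4, 94.9]
ee_rot: [180.0, -0.1, 13.0]
force: [-3.3, 1.8, 20.9]
gripper_width: 27.4
gripper_force: 25.0
```

Call:
arm_command([
  {"offset": [0,0,-0.0006],"spin": 0},
  {"offset": [0,0,0],"spin": 0},
  {"offset": [0,0,0],"spin": 0},
  {"offset": [0,0,0],"spin": 0},
  {"offset": [0,0,0],"spin": 0},
])

```text
time_s: 10.2
ee_pos: [460.6, 40.4, 95.0]
ee_rot: [180.0, -0.1, 13.0]
force: [-3.6, 0.5, 13.6]
gripper_width: 27.4
gripper_force: 25.0
```

Call:
arm_command([
  {"offset": [0,0,0],"spin": 0},
  {"offset": [0,0,0],"spin": 0},
  {"offset": [0,0,0],"spin": 0},
  {"offset": [0,0,0],"spin": 0},
  {"offset": [0,0,0],"spin": 0},
])

```text
time_s: 10.82
ee_pos: [460.5, 40.3, 95.0]
ee_rot: [180.0, -0.1, 13.0]
force: [-2.3, 0.9, 12.8]
gripper_width: 27.2
gripper_force: 25.0
```

```bash
python3 look.py w4
python3 - <<'E'
from h import *
p,d=env.grab_frame('scene'); a=p[120:300,190:350]; b=cv2.imread('pics/w4.png')
cv2.imwrite('pics/c4.png',cv2.resize(np.hstack([cv2.resize(a,(341,384)),b]),(800,360)))
T=np.load('pics/wT.npy'); d=np.load('pics/wd.npy')
v,u=np.mgrid[120:225,205:305]; v=v.ravel();u=u.ravel(); D=d[v,u]; k=D>0
P=at_depth('wrist',np.c_[u,v][k],D[k],T); z=P[:,2]; print(np.histogram(z,bins=np.arange(45,90,3)))
E
```

```text
10.825 [460.54934601  40.3456328   94.95005406] [ 1.79968274e+02 -1.31720594e-01  1.29920496e+01] [-2.3275096   0.91116226 12.84939016] 27.22083341054889
[[   0.     -0.96   -0.3    84.21]
 [   1.      0.      0.     -0.31]
 [  -0.     -0.3     0.96 -156.07]
 [   0.      0.      0.      1.  ]]
(array([  55,   60, 1077, 2534,  487, 2091,   83,  143,    2,    0,    0,
          9,   54,   75]), array([45, 48, 51, 54, 57, 60, 63, 66, 69, 72, 75, 78, 81, 84, 87]))
```

View pics/c4.png

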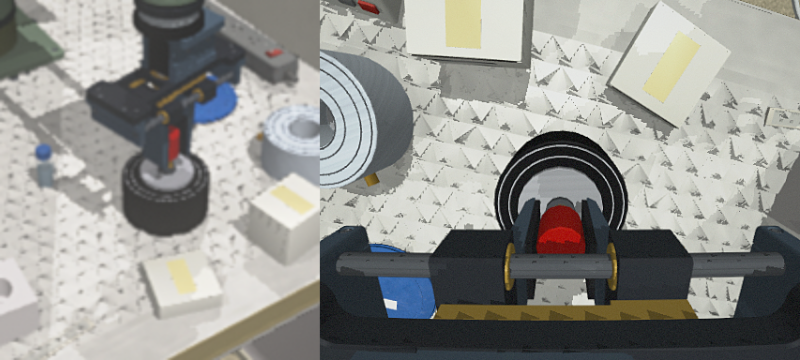

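The disc lies flat on the black chuck (its top at z ≈ 61), the rod is bottomed, and it has been held for over 1 s at 13 N. Releasing.

Call:
arm_command([
  {"offset": [0,0,-0.0004],"spin": 0},
  {"offset": [0,0,0],"spin": 0},
])

```text
time_s: 11.18
ee_pos: [460.4, 40.3, 95.0]
ee_rot: [180.0, -0.1, 13.0]
force: [-1.9, 0.8, 10.3]
gripper_width: 27.3
gripper_force: 25.0
```

Call:
arm_command([
  {"offset": [0,0,0],"spin": 0},
  {"offset": [0,0,0],"spin": 0},
  {"offset": [0,0,0],"spin": 0},
  {"offset": [0,0,0],"spin": 0},
  {"offset": [0,0,0],"spin": 0},
], jaw=0.085)

```text
time_s: 11.8
ee_pos: [459.7, 40.4, 93.7]
ee_rot: [180.0, 0.0, 13.0]
force: [-0.7, 0.5, 0.3]
gripper_width: 74.1
gripper_force: 0.0
```

Call:
arm_command([
  {"offset": [0,0,0],"spin": 0},
  {"offset": [0,0,0],"spin": 0},
  {"offset": [0,0,0],"spin": 0},
])

```text
time_s: 12.18
ee_pos: [459.7, 40.4, 93.8]
ee_rot: [180.0, 0.0, 13.0]
force: [-0.4, -0.9, -0.1]
gripper_width: 85.2
gripper_force: 0.0
```

Call:
arm_command([
  {"offset": [0,0,-0.015],"spin": 0},
  {"offset": [0,0,-0.035],"spin": 0},
  {"offset": [0,0,-0.04],"spin": 0},
  {"offset": [0,0,-0.03],"spin": 0},
  {"offset": [-0.03,0,0],"spin": 0},
])

```text
time_s: 12.8
ee_pos: [433.1, 33.9, 216.3]
ee_rot: [179.9, -0.4, 13.0]
force: [0.4, 0.3, 0.2]
gripper_width: 85.4
gripper_force: 0.0
```

Call:
arm_command([
  {"offset": [-0.03,0,0],"spin": 0},
  {"offset": [0,0,0],"spin": 0},
  {"offset": [0,0,0],"spin": 0},
])

```text
time_s: 13.18
ee_pos: [402.1, 27.0, 214.1]
ee_rot: [180.0, -0.1, 13.0]
force: [0.1, 0.4, 0.2]
gripper_width: 84.8
gripper_force: 0.0
```

```bash
python3 look.py w5
python3 - <<'E'
from h import *
from knob import knob
p,d=env.grab_frame('scene'); a=p[120:300,190:350]; b=cv2.imread('pics/w5.png')
cv2.imwrite('pics/c5.png',cv2.resize(np.hstack([cv2.resize(a,(341,384)),b]),(800,360)))
T=np.load('pics/wT.npy'); d=np.load('pics/wd.npy'); print(knob(b,d,T))
v,u=np.nonzero(d>0); P=at_depth('wrist',np.c_[u,v],d[v,u],T); r=np.hypot(*(P[:,:2]-[460,40]).T)
g=P[(r>22)&(r<30)&(P[:,2]<75)&(P[:,2]>52)]; A=np.c_[g[:,:2]-[460,40],np.ones(len(g))]; print('disc plane',np.linalg.lstsq(A,g[:,2],rcond=None)[0],len(g))
E
```

```text
13.175 [402.13754217  26.97488458 214.11314746] [ 1.79982535e+02 -9.03404746e-02  1.29896406e+01] [0.06756463 0.40033636 0.17081756] 84.79675929894401
[[   0.     -0.96   -0.3    84.21]
 [   1.      0.      0.     -0.31]
 [  -0.     -0.3     0.96 -156.07]
 [   0.      0.      0.      1.  ]]
(array([460.56401398,  41.05991219, 116.32660954]), array([460.43374634,  41.00568008]), 13.538435935974121, np.float64(117.21927164080681))
disc plane [-3.44743672e-03 -8.76148172e-04  6.08424998e+01] 1270
```

View pics/c5.png

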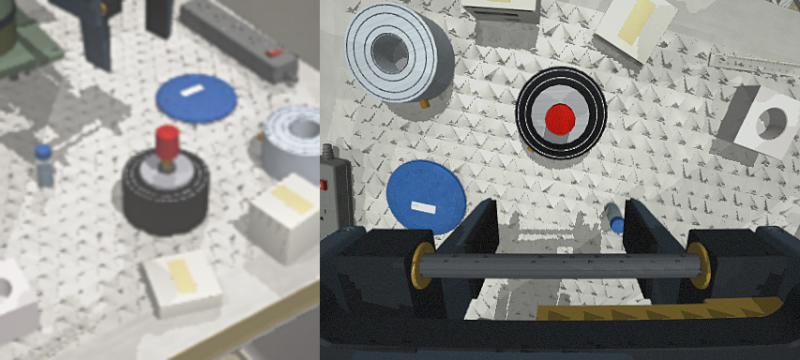

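The gauge stands upright in the black bore. The disc is flat at z ≈ 61, and the knob top is at about 117, as expected with the tip on the floor (15 + 102).

```bash
python3 -c "
from workcell import env
print(env.job_done())"
```

```text
the job is handed in; nothing more can be done
None
```

The depth gauge is standing in the black chuck's bore, disc flat on the face and rod bottomed out; it was held there about 1.25 s at 13 N, then released with the arm clear, and the job was handed in at about 13 s.

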